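# Empty the tipping spares pot and close it again

## Robot

A 6-joint arm with a two-finger parallel gripper is mounted at the origin on the work surface. World frame = base frame: x ahead of the robot, y to its left, z up, the work surface at z = 0. Lengths are in m, angles in rad, forces in N, time in s.
With the tool pointing down it reaches from about 0.325 to 0.775 m from the base axis. Payload 5.5 kg.
Tool frame: the origin (TCP) lies midway between the tips of the shut fingers; the grasp point (between the pads) lies 19 mm behind it (tcp_to_grasp is the distance from the TCP to the grasp point, in m); y points along the fingers, z is the direction in which the jaws open and shut, and the axes are right-handed (so a half turn about y gives the same grasp; the last joint's range is limited). The gripper opens to 85 mm and grips with 20 to 120 N. Pads are 22 mm wide; open, the fingers measure 114 mm over their backs; the gripper's body (76 mm by 85 mm) begins 54 mm behind the grasp point. The pads swing forward as they close: fully open they stand 13 mm farther back than shut.
Start: joints at [-1.278, 0.091, 1.231, -0, 1.82, -0.057], TCP at [0.206, -0.564, 0.231] pointing down, gripper open.
Joint ranges: [-2.87, 2.87], [-0.86, 2.18], [0.17, 2.46], [-1.51, 4.65], [0.06, 2.69], [-2.65, 2.65]. Speed limits (rad/s): [2.57, 2.57, 3.01, 3.14, 3.14, 3.14].

## Interface

Orientations are given as a 3x3 rotation matrix whose columns are the frame's x, y, z axes.
In Python, from bench import state, capture, sign_off, tcp_to_grasp gives the robot as it stands.
- The arm moves only by the tool carry_out, never from a script. Its argument "deltas" is a list of rows, each a list of 5 numbers: the shift along the tool's x, y, z in units of 40 mm (1.0 is 40 mm), then the turn about the tool's y in units of 5 degrees (1.0 is 5 degrees), then the gripper's target within -1 to 1 (fully open at 1, half-way at 0, shut at -1). A call has 1 to 12 rows; each row is the pose to reach, as a shift and turn from the pose commanded when the call began, along the tool's axes at that moment; what a row does not reach only later rows make up. A row lasts 1/8 s, in which the tool goes at most 62.5 mm and 10.7 degrees, less where a joint would pass 70% of its speed; a pose out of reach is approached as far as the arm can. A call with a gripper value outside its range is refused whole. The fingers move at their own pace and stop on an object; "grip_force" is the grip in N (left out, the last holds). Time passes only in rows, so rows that repeat a pose let the fingers close. It gives the time, the measured TCP pose, the force and the opening at its end, in the units of the state.
- state(): the state, without advancing time (a new reading comes with each control period).
- capture(name): name is "scene" or "top" or "wrist"; returns a dict with "image" (400x640x3 uint8, blue, green, red), "fovy" (degrees; the focal length in pixels is half the picture's height over the tangent of half this angle, whatever the lens; pixels are square), "cx", "cy" (the principal point, pixels), "k1" (the pictures are not rectified: a ray, as slopes to the right and down, at radius r is drawn at 1 + k1 r^2 times it, then the intrinsics apply), "R" (3x3) and "t" (3): a world point X has camera coordinates R X + t; the wrist camera has in their place "T_tool_cam" (4x4, takes a point from camera to tool coordinates, whose origin is the TCP and whose axes are the tool frame's). Camera axes: x right, y down, z forward; pixel columns grow to the right and rows downward; lengths in m; the calibration is good to about 2 mm. A picture is of the moment at which its call begins: read the wrist's pose just before it. There is no depth.
- sign_off(): hands the job in, once; it reports no verdict.
The state is a dict: "t": time; "joint_positions": joint angles; "qd": joint speeds; "joint_efforts": joint torques, N m; "tool_pos": TCP position; "orientation": TCP orientation; "wrist_force": force on the tool from outside, world axes, zero at the start; "moment": the same for the moment, N m; "finger_gap": finger opening in m.
Only numpy, scipy, OpenCV 4.12 (cv2) and the standard library are available. Lean on these libraries where they do the work, as an engineer would, in place of code of your own. Each camera call takes 0.05 s, during which the arm holds its last target. There are 200 camera calls.

## Task

Two brass thumb nuts are shut inside the clear tipping pot on the counter. Unscrew its captive cap all the way up to its stop, swing the pot over by its crank so that both nuts fall into the tray underneath, then swing the pot fully upright again and screw the cap fully down. Leave the probe, the stopper and the clamp where they lie.

Things in the scene. Friction and masses are not known exactly. Their poses are not given: they have to be found in the camera images.
- stand: Grey steel stand fixed to the counter (z = 0): base 220 x 136 x 8 mm, two upright cheeks (8 mm thick, 50 mm wide, centred at y = +60 and -60 mm, 148 mm tall) carrying the pot between them. Origin on the counter below the middle of the tipping axle; z up; y along the axle, the crank on the -y side; the pot tips towards +x. Yaw within 0.5 rad of the world.
- pivot (a point): Middle of the tipping axle, 130 mm above the counter; axes as stand (fixed).
- pot (a joint): Tipping angle of the pot about the axle (stand's +y): 0 = upright, at its stop; grows as the mouth goes over towards the stand's +x; 2.36 = stop, mouth 45 degrees downward over the tray. Stiff axle (0.35 N m of friction): it stays where it is left. With the cap fully up, the parts slide out as the pot nears the tipped stop.
- pot_mouth (a point): Centre of the pot's mouth, z out of the mouth. The pot is a clear plastic cylinder 72 mm in diameter and 80 mm tall, wall 3 mm, its mouth 48 mm above the axle, with a 10 mm steel screw stem up its middle that carries the cap.
- cap (a joint): Screw angle of the aluminium cap: 0 = fully down on the rim, 2.7 = fully unscrewed, at its stop (captive: it never comes off). Grows anticlockwise seen from above the upright pot. The cap rises 9 mm per rad along the pot's axis, 24 mm in all; the nuts need nearly all of this gap to get out. It turns with 0.1 N m of friction and stays where it is left.
- cap_grip (a point): On the axis of the cap's round fluted knob, to be gripped from above at any yaw; z along the pot's axis, outward. Knob 40 mm in diameter, 38 mm tall; this point lies 24 mm above the cap's flat plate (76 mm in diameter, 7 mm thick) and 14 mm below the knob's top. At the start 209 mm above the counter, 79 mm straight above the axle; it moves with the cap.
- crank_grip (a point): Middle of the crank's black round bar, 12 mm thick, 70 mm long, along the stand's y, 60 mm from the axle line, 112 mm to -y of the pot's middle. Moves with the pot: upright, the crank leans 67.5 degrees from vertical to the stand's -x (bar 153 mm high); tipping takes it over the top (190 mm) to 67.5 degrees on the +x side. The bar may turn in the fingers: the tool can stay pointing down.
- tray: White open tray fixed on the stand's base under the pot, 190 (x) x 104 (y) x 28 mm, walls 3 mm. Origin at the centre of its underside, 8 mm above the counter and 30 mm to +x from the stand's origin; axes as the stand's.
- nut1_mid (a point): Centre of one brass thumb nut, 16 mm in diameter and 12 mm tall, at the start standing loose on the pot's floor.
- nut2_mid (a point): Centre of the other brass thumb nut, same size, at the start standing loose on the pot's floor on the other side of the stem.
- probe_mid (a point): Bystander: silver humidity probe lying on the counter, a rod 16 mm thick with a grey plug block, 165 mm long along x; point at its middle, 8 mm up.
- stopper_mid (a point): Bystander: green glass bottle stopper standing on the counter, 34 mm across, 46 mm tall; point at half height.
- clamp_mid (a point): Bystander: white nylon balloon neck clamp lying on the counter, two bars, 75 x 28 x 16 mm; point at its centre.

How it is judged:
By the outcome, as a careful person would: the job done as asked, in the order asked, and still so for the second after the job is handed in, with the robot touching nothing.
It also fails if it takes over 72 s, if anything falls off the work surface, if the arm or the gripper's body presses on something with over 40 N, if the wrist force passes 120 N, or if a joint passes its speed limit or range.

## Working session

There is one attempt and no reset: what is moved stays moved. The work goes in short steps, Python scripts to look and compute and a tool call to move; the robot and the scene stay as the last step left them, time stands still between calls to the robot, and variables do not carry over. Pictures are saved under pics/ and viewed, about 8 in all and at most 12, crops included, and the job is handed in when it is done.

Besides the shell and the picture viewer there is one more tool, called as name([rows], argument=value, ...), one row to a line, values as JSON. carry_out: Moves the arm, as the interface text tells. Its arguments: {"type":"object","properties":{"deltas":{"type":"array"},"grip_force":{"type":"number"}},"required":["deltas"]}

```bash
mkdir -p pics; ls
python3 - <<'E'
from bench import state,capture,tcp_to_grasp
import cv2,numpy as np
s=state();print({k:np.round(v,3).tolist() for k,v in s.items()},tcp_to_grasp)
for n in("scene","top"):
    c=capture(n);cv2.imwrite(f"pics/{n}0.png",c["image"]);print(n,c["fovy"],c["cx"],c["cy"],c["k1"],np.round(c["R"],3).tolist(),np.round(c["t"],3))
E
```

```text
pics
{'t': 0.0, 'joint_positions': [-1.278, 0.092, 1.232, -0.0, 1.82, -0.057], 'qd': [-0.0, -0.001, -0.002, -0.002, 0.001, -0.0], 'joint_efforts': [0.0, -45.873, -41.802, 0.0, 0.011, 0.0], 'tool_pos': [0.206, -0.563, 0.23], 'orientation': [[-0.939, -0.001, 0.343], [-0.343, 0.002, -0.939], [-0.0, -1.0, -0.002]], 'wrist_force': [-0.306, 0.306, 0.696], 'moment': [0.034, -0.003, 0.024], 'finger_gap': 0.086} 0.0187
scene 46.11023781571169 325.9356710775137 194.85314817707155 0.009131070721531846 [[-0.772, 0.635, -0.016], [0.345, 0.397, -0.851], [-0.534, -0.662, -0.526]] [ 0.43  -0.079  1.364]
top 46.59172001285496 321.9806537942124 192.84338406566155 0.014738593625533973 [[0.034, -0.999, 0.003], [-0.973, -0.033, -0.227], [0.227, 0.005, -0.974]] [0.014 0.603 1.16 ]
```

View pics/scene0.png

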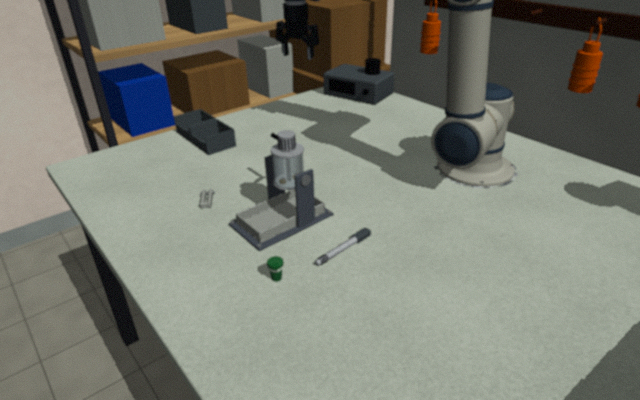

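View pics/top0.png

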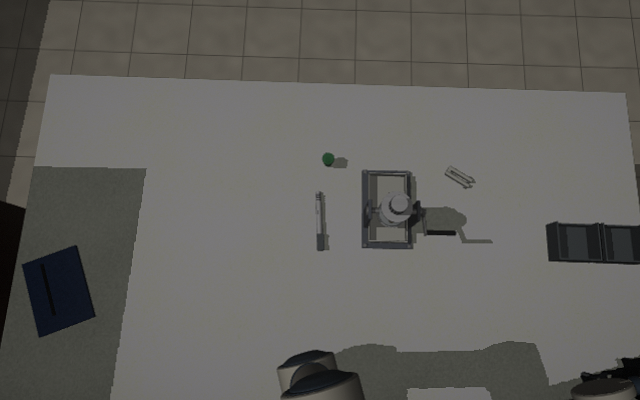

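The top view shows the stand's base with corners near (363,170) to (412,248), the knob at about (399,202) and the black crank bar at about (441,233). The stand's yaw is near 0. The bystanders are the stopper (328,159), probe (320,220) and clamp (460,177). The scene view agrees, with the pot upright at (287,160).

```bash
cat > h.py <<'E'
import numpy as np,cv2
from bench import state,capture,tcp_to_grasp
def cam(n):
    s=state();c=capture(n)
    if n=="wrist":
        T=np.eye(4);T[:3,:3]=s["orientation"];T[:3,3]=s["tool_pos"]
        W=T@np.array(c["T_tool_cam"]);c["R"]=W[:3,:3].T;c["t"]=-c["R"]@W[:3,3]
    f=200/np.tan(np.radians(c["fovy"])/2)
    c["K"]=np.array([[f,0,c["cx"]],[0,f,c["cy"]],[0,0,1.]]);c["D"]=np.array([c["k1"],0,0,0,0.])
    return c
def ray(c,uv):
    p=cv2.undistortPoints(np.array([[uv]],float),c["K"],c["D"])[0,0]
    R=np.array(c["R"]);return -R.T@np.array(c["t"]),R.T@np.array([*p,1])
def onplane(c,uv,z):
    o,d=ray(c,uv);return o+d*(z-o[2])/d[2]
def proj(c,X):
    return cv2.projectPoints(np.array(X,float).reshape(-1,3),cv2.Rodrigues(np.array(c["R"]))[0],np.array(c["t"],float),c["K"],c["D"])[0][:,0]
E
python3 - <<'E'
from h import *
c=cam("top");im=c["image"]
g=im.max(2)
m=(g[215:245,420:462]<45).astype(np.uint8)
k,l,st,ce=cv2.connectedComponentsWithStats(m);print(st,ce)
for uv in [(363,170),(411,171),(412,248),(362,248)]:print(uv,onplane(c,uv,.008).round(3))
print("knob",onplane(c,(399.5,202),.223).round(3)); print("bar",[onplane(c,u,.153).round(3) for u in[(427,232.5),(456,233.5)]])
cv2.imwrite("pics/topcrop.png",cv2.resize(im[150:260,340:480],None,fx=5,fy=5,interpolation=cv2.INTER_CUBIC))
E
```

```text
[[   0    0   42   30 1126]
 [   0    0    4    5   12]
 [   7   15   29    5  122]] [[20.72912966 14.330373  ]
 [ 1.5         1.25      ]
 [20.25409836 17.36885246]]
(363, 170) [ 0.687 -0.078  0.008]
(411, 171) [ 0.689 -0.213  0.008]
(412, 248) [ 0.472 -0.214  0.008]
(362, 248) [ 0.467 -0.079  0.008]
knob [ 0.551 -0.145  0.223]
bar [array([ 0.493, -0.223,  0.153]), array([ 0.493, -0.292,  0.153])]
```

View pics/topcrop.png

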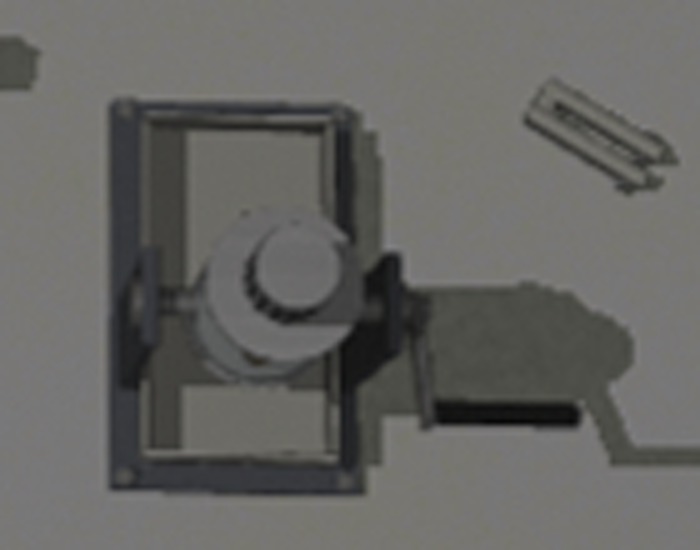

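carry_out([
  [0,-1,0,0,1],
  [0,-2,0,0,1],
  [-11.6,-2,-6.9,5.4,1],
  [-11.6,-2,-6.9,5.4,1],
  [-11.6,-2,-6.9,5.4,1],
  [-11.6,-2,-6.9,5.4,1],
  [-11.6,-2,-6.9,5.4,1],
  [-11.6,-2,-6.9,5.4,1],
  [-11.6,-2,-6.9,5.4,1],
  [-11.6,-2,-6.9,5.4,1],
  [-11.6,-2,-6.9,5.4,1],
  [-11.6,-2,-6.9,5.4,1],
], grip_force=60)

```text
t: 1.65
tool_pos: [0.5482, -0.1428, 0.3101]
orientation: [[-0.993, -0.002, -0.117], [0.117, 0.001, -0.993], [0.002, -1.0, -0.001]]
wrist_force: [-0.4, -0.0, -0.1]
finger_gap: 0.0853
```

Run:
```python
from h import *
s=state();print({k:np.round(v,4).tolist() for k,v in s.items()})
c=cam("wrist");cv2.imwrite("pics/w1.png",c["image"]);print(c["T_tool_cam"],proj(c,[[.548,-.146,.223],[.493,-.2575,.153]]))
```

```text
{'t': 1.65, 'joint_positions': [-0.3151, 0.0332, 1.1504, 0.0006, 1.9599, 1.3726], 'qd': [-0.0579, -0.0271, 0.0144, -0.0274, 0.0072, -0.0293], 'joint_efforts': [1.7521, -42.2638, -41.4844, 0.365, -0.1087, 0.3416], 'tool_pos': [0.5482, -0.1428, 0.3101], 'orientation': [[-0.9932, -0.0017, -0.1165], [0.1165, 0.0011, -0.9932], [0.0018, -1.0, -0.0009]], 'wrist_force': [-0.4102, -0.0067, -0.0944], 'moment': [0.0045, 0.0082, 0.0426], 'finger_gap': 0.0853}
[[-6.88884028e-04  9.64191746e-01  2.65205207e-01 -6.62074372e-02]
 [-2.30275171e-04 -2.65205416e-01  9.64191908e-01 -1.42841660e-01]
 [ 9.99999736e-01  6.03146231e-04  4.04725194e-04 -6.43547201e-04]
 [ 0.00000000e+00  0.00000000e+00  0.00000000e+00  1.00000000e+00]] [[323.79988698 204.59620451]
 [430.59360703 223.67495767]]
```

View pics/w1.png

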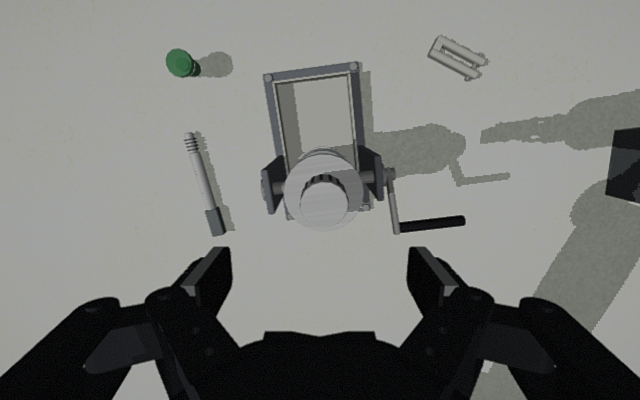

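The wrist view shows the knob's top at about (325,204) and the bar from (400,227) to (465,221). My estimates project to (324,205) and (431,224), so both agree within 2 px. The fingers straddle the knob.

Run:
```python
from h import *
c=cam("wrist");print(c["K"][0,0])
g=cv2.cvtColor(c["image"],cv2.COLOR_BGR2GRAY)
m=(g[205:240,398:475]<50).astype(np.uint8);k,l,st,ce=cv2.connectedComponentsWithStats(m);i=1+st[1:,4].argmax()
p=np.argwhere(l==i)[:,::-1]+[398,205];r=cv2.minAreaRect(p.astype(np.float32));print(r)
e=[onplane(c,u,.153) for u in [(401,227),(465,221.5),r[0]]];print(np.round(e,4),"yaw",np.arctan2(*(e[1]-e[0])[:2])) 
print("knob",onplane(c,(325,204),.223))
q=[onplane(c,u,.008) for u in[(264,76),(360,63)]];print(q)
cv2.imwrite("pics/k.png",cv2.resize(c["image"][140:250,240:480],None,fx=3.3,fy=3.3,interpolation=cv2.INTER_CUBIC))
```

```text
292.32331882172576
((430.0716552734375, 222.60919189453125), (9.756242752075195, 64.73004913330078), 83.2901611328125)
[[ 0.4917 -0.2272  0.153 ]
 [ 0.4899 -0.2962  0.153 ]
 [ 0.4931 -0.2587  0.153 ]] yaw -3.115865942460619
knob [ 0.5474528  -0.14864557  0.223     ]
[array([ 0.68250086, -0.0816253 ,  0.008     ]), array([ 0.68328912, -0.21738517,  0.008     ])]
```

View pics/k.png

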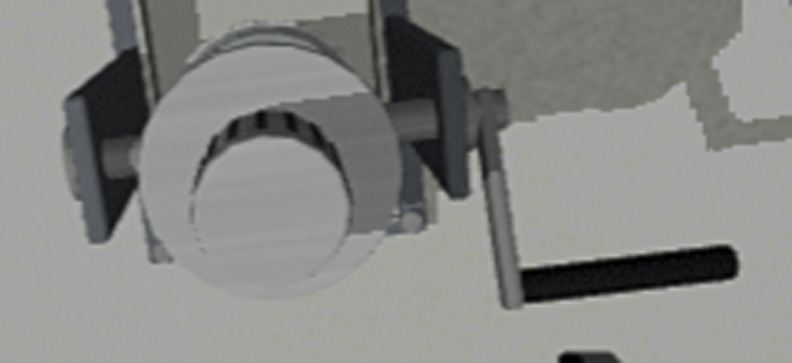

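The knob's top is centred near crop (270,210), about (322,204) in the full image. That puts the axis at about (0.5475, -0.146). Descending part way.

carry_out([
  [0,0.7,0,0,1],
  [0,1.4,0,0,1],
  [0,1.4,0,0,1],
  [0,1.4,0,0,1],
])

```text
t: 2.25
tool_pos: [0.5467, -0.1463, 0.2567]
orientation: [[-0.992, 0.001, -0.123], [0.123, -0.001, -0.992], [-0.001, -1.0, 0.0]]
wrist_force: [-0.4, 0.5, 1.2]
finger_gap: 0.0855
```

carry_out([
  [0,0.8,0,0,1],
  [0,1.55,0,0,1],
  [0,1.55,0,0,1],
  [0,1.55,0,0,-1],
  [0,1.55,0,0,-1],
  [0,1.55,0,0,-1],
  [0,1.55,0,0,-1],
  [0,1.55,0,0,-1],
  [0,1.55,0,0,-1],
  [0,1.55,0,0,-1],
])

```text
t: 3.5
tool_pos: [0.5475, -0.1464, 0.1956]
orientation: [[-0.993, 0.003, -0.122], [0.122, -0.002, -0.993], [-0.004, -1.0, 0.002]]
wrist_force: [-1.5, -3.3, 5.5]
finger_gap: 0.0383
```

carry_out([
  [0,-0.02,0,-1,-1],
  [0,-0.05,0,-2.5,-1],
  [0,-0.079,0,-4,-1],
  [0,-0.108,0,-5.5,-1],
  [0,-0.137,0,-7,-1],
  [0,-0.167,0,-8.5,-1],
  [0,-0.196,0,-10,-1],
  [0,-0.226,0,-11.5,-1],
  [0,-0.255,0,-13,-1],
  [0,-0.285,0,-14.5,-1],
  [0,-0.295,0,-15,-1],
  [0,-0.295,0,-15,-1],
])

```text
t: 5.0
tool_pos: [0.5479, -0.1472, 0.2074]
orientation: [[-0.375, 0.005, 0.927], [-0.927, -0.004, -0.375], [0.002, -1.0, 0.006]]
wrist_force: [1.6, -6.8, 5.1]
finger_gap: 0.0383
```

Run:
```python
from h import *
s=state();print(s["moment"],s["wrist_force"],s["joint_positions"],s["finger_gap"])
```

```text
[-0.90038277 -0.1213927   0.00783596] [ 1.61543921 -6.80730294  5.10211169] [-0.32102665 -0.00564017  1.37228934 -0.0024189   1.76939818  0.06281846] 0.03833432500989779
```

carry_out([
  [0,-0.03,0,-1.5,-1],
  [0,-0.06,0,-3,-1],
  [0,-0.088,0,-4.5,-1],
  [0,-0.118,0,-6,-1],
  [0,-0.147,0,-7.5,-1],
  [0,-0.177,0,-9,-1],
  [0,-0.206,0,-10.5,-1],
  [0,-0.236,0,-12,-1],
  [0,-0.265,0,-13.5,-1],
  [0,-0.295,0,-15,-1],
  [0,-0.313,0,-16,-1],
  [0,-0.32,0,-16.5,-1],
])

```text
t: 6.5
tool_pos: [0.5488, -0.1469, 0.2201]
orientation: [[0.87, 0.007, 0.493], [-0.493, -0.003, 0.87], [0.008, -1.0, 0.0]]
wrist_force: [0.8, -0.9, 2.3]
finger_gap: 0.0384
```

carry_out([
  [0,0,0,-0.4,-1],
  [0,0,0,-0.8,-1],
  [0,0,0,-0.8,-1],
])

```text
t: 6.88
tool_pos: [0.5475, -0.1461, 0.22]
orientation: [[0.902, 0.003, 0.431], [-0.431, -0.002, 0.902], [0.004, -1.0, -0.0]]
wrist_force: [1.2, -2.8, 6.2]
finger_gap: 0.0382
```

Run:
```python
from h import *
s=state();print(s["t"],s["tool_pos"],s["orientation"],s["moment"],s["wrist_force"],s["joint_positions"],s["finger_gap"])
```

```text
6.875 [ 0.54745662 -0.1461492   0.2200277 ] [[ 9.02247441e-01  3.31339673e-03  4.31205956e-01]
 [-4.31201839e-01 -1.90671355e-03  9.02253478e-01]
 [ 3.81170996e-03 -9.99992693e-01 -2.91584658e-04]] [-0.33137915  0.01108853 -0.9458901 ] [ 1.2457671  -2.81562664  6.24755127] [-3.20455234e-01 -4.43323689e-03  1.34884883e+00 -7.85313740e-04
  1.79343165e+00 -1.44559797e+00] 0.03815797466389098
```

The moment jumped to about 0.95 N m, so the cap is at its upper stop. Now releasing, rising and moving to the crank.

carry_out([
  [0,0,0,0,1],
  [0,0,0,0,1],
  [0,0,0,0,1],
  [0,0,0,0,1],
  [0,-0.8,0,0,1],
  [0,-1.6,0,0,1],
  [0,-1.6,0,0,1],
])

```text
t: 7.75
tool_pos: [0.5477, -0.1456, 0.2853]
orientation: [[0.903, 0.005, 0.43], [-0.43, -0.002, 0.903], [0.006, -1.0, 0.001]]
wrist_force: [-0.5, -0.1, -0.1]
finger_gap: 0.0847
```

carry_out([
  [0,0,-1,2,1],
  [0,0,-2,4,1],
  [0,0,-3.2,6,1],
  [0,0,-3.2,8,1],
  [0,0,-3.2,10,1],
  [0,0,-3.2,12,1],
  [0,0,-3.2,12.9,1],
  [0,0,-3.2,12.9,1],
  [0,0,-3.2,12.9,1],
])

```text
t: 8.88
tool_pos: [0.4918, -0.2609, 0.2811]
orientation: [[0.002, -0.001, 1.0], [-1.0, 0.001, 0.002], [-0.001, -1.0, -0.001]]
wrist_force: [-0.1, 0.6, -0.7]
finger_gap: 0.0849
```

Run:
```python
from h import *
s=state();print(s["t"],s["tool_pos"],s["orientation"],s["joint_positions"])
c=cam("wrist");cv2.imwrite("pics/w2.png",c["image"]);print(proj(c,[[.548,-.146,.247],[.493,-.2575,.153]]))
```

```text
8.875 [ 0.49182169 -0.26086403  0.28112864] [[ 2.35307467e-03 -8.73717991e-04  9.99996850e-01]
 [-9.99997081e-01  5.47301741e-04  2.35355340e-03]
 [-5.49356359e-04 -9.99999469e-01 -8.72427599e-04]] [-5.48790379e-01 -8.82419653e-03  1.24473005e+00  1.18142869e-05
  1.90671772e+00 -5.51139807e-01]
[[425.3127193   30.43888803]
 [321.25112197 191.31675814]]
```

View pics/w2.png

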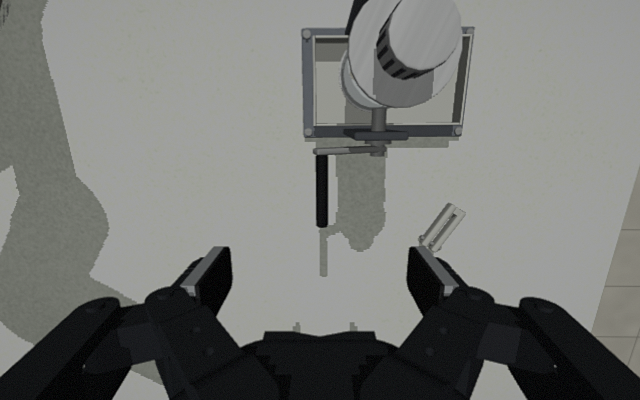

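The bar appears at (322, 153–227) and was predicted at (321,191), so it lies between the fingers. The knob's top matches the raised height (247 mm). Descending and gripping the bar.

carry_out([
  [0,1.2,0,0,1],
  [0,2.4,0,0,1],
  [0,3.65,0,0,1],
  [0,3.65,0,0,1],
  [0,3.65,0,0,-1],
  [0,3.65,0,0,-1],
  [0,3.65,0,0,-1],
  [0,3.65,0,0,-1],
  [0,3.65,0,0,-1],
  [0,3.65,0,0,-1],
  [0,3.65,0,0,-1],
  [0,3.65,0,0,-1],
], grip_force=50)

```text
t: 10.42
tool_pos: [0.4939, -0.2612, 0.1373]
orientation: [[0.002, 0.005, 1.0], [-1.0, -0.002, 0.002], [0.002, -1.0, 0.005]]
wrist_force: [6.6, -1.1, 0.8]
finger_gap: 0.0105
```

Run:
```python
from h import *
s=state();print(s["t"],s["tool_pos"],s["wrist_force"],s["finger_gap"])
# rows tool z (=+x), tool y (=-z) from crank angle -67.5
a=np.radians(67.5)
for d in range(0,145,9):
    b=-a+np.radians(d);print(d,round(60*(np.sin(b)+np.sin(a))/40,2),round(-60*(np.cos(b)-np.cos(a))/40,2))
```

```text
10.425 [ 0.49392309 -0.26120765  0.13731115] [ 6.64443063 -1.11566237  0.84936757] 0.010500585519068876
0 0.0 -0.0
9 0.11 -0.21
18 0.25 -0.4
27 0.41 -0.57
36 0.6 -0.7
45 0.81 -0.81
54 1.04 -0.88
63 1.27 -0.92
72 1.5 -0.92
81 1.74 -0.88
90 1.96 -0.81
99 2.17 -0.7
108 2.36 -0.57
117 2.53 -0.4
126 2.66 -0.21
135 2.77 -0.0
144 2.84 0.22
```

carry_out([
  [0,-0.1,0.06,0,-1],
  [0,-0.21,0.13,0,-1],
  [0,-0.31,0.21,0,-1],
  [0,-0.4,0.28,0,-1],
  [0,-0.49,0.36,0,-1],
  [0,-0.57,0.45,0,-1],
  [0,-0.64,0.54,0,-1],
  [0,-0.7,0.64,0,-1],
  [0,-0.81,0.85,0,-1],
  [0,-0.88,1.08,0,-1],
  [0,-0.92,1.31,0,-1],
  [0,-0.92,1.31,0,-1],
])

```text
t: 11.92
tool_pos: [0.544, -0.2612, 0.1787]
orientation: [[0.0, 0.002, 1.0], [-1.0, -0.002, 0.0], [0.002, -1.0, 0.002]]
wrist_force: [-9.4, 0.9, 13.9]
finger_gap: 0.0102
```

Run:
```python
from h import *
s=state();print(s["t"],s["tool_pos"],s["wrist_force"],s["moment"],s["finger_gap"])
```

```text
11.925 [ 0.54397875 -0.26115133  0.17865592] [-9.39698394  0.89136878 13.92914263] [0.24756059 1.8583009  0.01455788] 0.010214554689138887
```

carry_out([
  [0,-0.06,0.12,0,-1],
  [0,-0.06,0.23,0,-1],
  [0,-0.04,0.35,0,-1],
  [0,-0.02,0.47,0,-1],
  [0,0.01,0.58,0,-1],
  [0,0.05,0.69,0,-1],
  [0,0.1,0.8,0,-1],
  [0,0.16,0.9,0,-1],
  [0,0.22,1.0,0,-1],
  [0,0.29,1.09,0,-1],
  [0,0.37,1.18,0,-1],
  [0,0.46,1.26,0,-1],
])

```text
t: 13.42
tool_pos: [0.5943, -0.2609, 0.1579]
orientation: [[0.0, 0.001, 1.0], [-1.0, -0.001, 0.0], [0.001, -1.0, 0.001]]
wrist_force: [-8.2, -0.1, 8.4]
finger_gap: 0.0101
```

Run:
```python
from h import *
s=state();print(s["t"],s["tool_pos"],s["wrist_force"],s["moment"],s["finger_gap"])
```

```text
13.425 [ 0.5942582  -0.26092422  0.15787697] [-8.23101608 -0.13714661  8.44453767] [0.1324934  1.61761695 0.0713039 ] 0.010079633871981986
```

carry_out([
  [0,0.09,0.07,0,-1],
  [0,0.19,0.13,0,-1],
  [0,0.29,0.19,0,-1],
  [0,0.4,0.24,0,-1],
  [0,0.46,0.25,0,-1],
  [0,0.52,0.26,0,-1],
  [0,0.52,0.26,0,-1],
  [0,0.52,0.26,0,-1],
  [0,0.52,0.26,0,-1],
])

```text
t: 14.55
tool_pos: [0.605, -0.2609, 0.1397]
orientation: [[0.001, 0.003, 1.0], [-1.0, -0.002, 0.001], [0.002, -1.0, 0.003]]
wrist_force: [-9.6, 2.4, 15.0]
finger_gap: 0.0103
```

Run:
```python
from h import *
s=state();print(s["t"],s["tool_pos"],s["wrist_force"],s["moment"],s["finger_gap"])
c=cam("scene");im=c["image"]
t=cam("top")["image"]
cv2.imwrite("pics/tip.png",np.vstack([cv2.resize(im[110:260,210:360],(590,590),interpolation=cv2.INTER_CUBIC)]))
cv2.imwrite("pics/tipt.png",cv2.resize(t[150:260,340:480],None,fx=5,fy=5,interpolation=cv2.INTER_CUBIC))
```

```text
14.55 [ 0.60495461 -0.26092691  0.13972931] [-9.64542813  2.43098029 14.98204854] [0.37647664 1.87367196 0.07769443] 0.010289001382557922
```

View pics/tip.png

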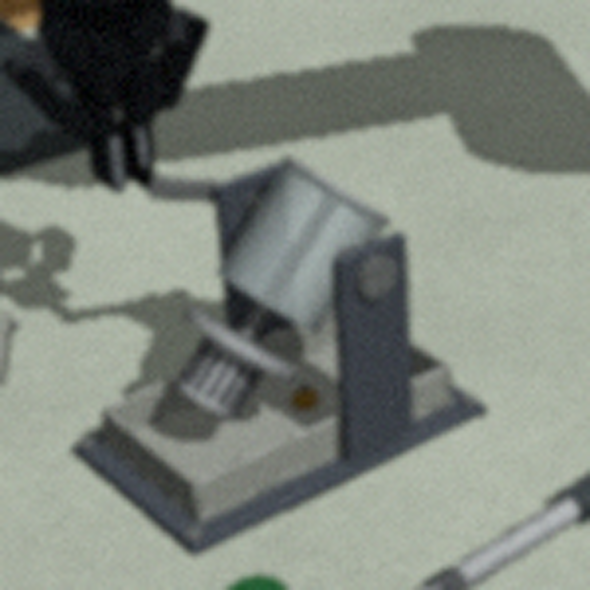

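The pot is tipped with the cap out. One brass nut lies in the tray at crop (305,398). The second is not visible, so I'm pressing a bit further to the stop and looking for brass.

carry_out([
  [0,0.1,0,0,-1],
  [0,0.2,0,0,-1],
  [0,0.2,0,0,-1],
  [0,0.2,0,0,-1],
  [0,0.2,0,0,-1],
  [0,0.2,0,0,-1],
])

```text
t: 15.4
tool_pos: [0.6054, -0.261, 0.1387]
orientation: [[0.001, 0.008, 1.0], [-1.0, -0.004, 0.001], [0.004, -1.0, 0.008]]
wrist_force: [-19.7, 7.5, 35.9]
finger_gap: 0.0101
```

Run:
```python
from h import *
s=state();print(s["t"],s["tool_pos"],s["wrist_force"],s["finger_gap"])
for n in("scene","top","wrist"):
    c=cam(n);im=c["image"];h=cv2.cvtColor(im,cv2.COLOR_BGR2HSV)
    m=cv2.inRange(h,(10,110,40),(32,255,255))
    k,l,st,ce=cv2.connectedComponentsWithStats(m)
    for i in range(1,k):
        X=onplane(c,ce[i],.017)
        if abs(X[0]-.57)<.16 and abs(X[1]+.146)<.12: print(n,st[i],ce[i].round(1),X.round(3))
    cv2.imwrite(f"pics/t_{n}.png",im)
```

```text
15.4 [ 0.60535124 -0.26101931  0.13873805] [-19.69470409   7.49474076  35.90828414] 0.010115671408860915
scene [285 209   5   5  20] [287.  211.1] [ 0.559 -0.148  0.017]
top [371 225   5   5  15] [372.5 226.8] [ 0.525 -0.106  0.017]
```

Run:
```python
from h import *
a=cam("scene");b=cam("top")
print(proj(a,onplane(b,(372.5,226.8),.017)),proj(b,onplane(a,(287,211.1),.017)))
for z in(.1,.13,.16,.18):print(z,onplane(b,(372.5,226.8),z))
ca=cv2.resize(a["image"][130:260,220:350],(520,520),interpolation=cv2.INTER_CUBIC)
cb=cv2.resize(b["image"][160:255,355:420],(270,395),interpolation=cv2.INTER_CUBIC)
o=np.zeros((520,800,3),np.uint8);o[:,:520]=ca;o[:395,525:795]=np.clip(cb*1.8,0,255);cv2.imwrite("pics/two.png",o)
```

```text
[[308.4517858  213.38704868]] [[388.1578744  215.08445727]]
0.1 [ 0.51141557 -0.09670976  0.1       ]
0.13 [ 0.50657534 -0.09349833  0.13      ]
0.16 [ 0.50173512 -0.09028689  0.16      ]
0.18 [ 0.4985083  -0.08814593  0.18      ]
```

View pics/two.png

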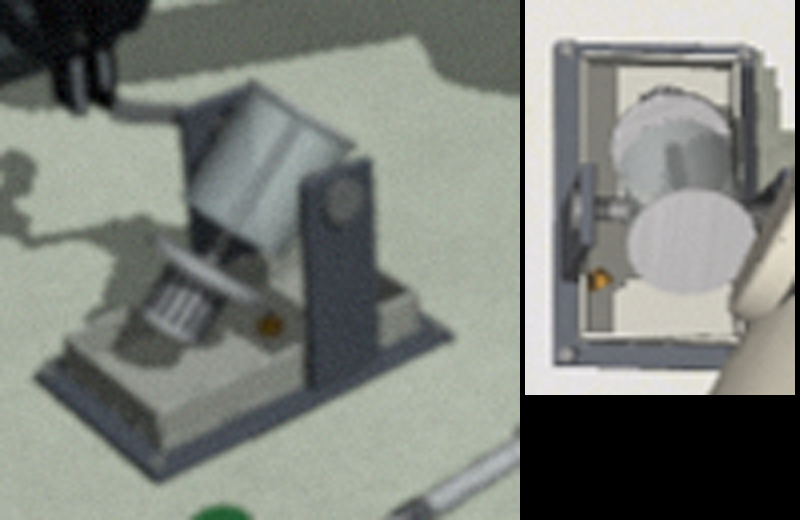

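Both nuts are in the tray. The scene view shows one at about (0.559,-0.148) on the tray floor, and the top view shows the other at about (0.525,-0.106). Each is hidden from the opposite camera, and no brass shows in the pot. Swinging back upright.

carry_out([
  [0,-0.3,-0.05,0,-1],
  [0,-0.42,-0.1,0,-1],
  [0,-0.51,-0.14,0,-1],
  [0,-0.61,-0.2,0,-1],
  [0,-0.7,-0.27,0,-1],
  [0,-0.79,-0.35,0,-1],
  [0,-0.87,-0.44,0,-1],
  [0,-1.01,-0.63,0,-1],
  [0,-1.12,-0.84,0,-1],
  [0,-1.19,-1.08,0,-1],
  [0,-1.23,-1.31,0,-1],
  [0,-1.23,-1.56,0,-1],
])

```text
t: 17.15
tool_pos: [0.5488, -0.2615, 0.1826]
orientation: [[0.003, 0.02, 1.0], [-1.0, -0.006, 0.003], [0.006, -1.0, 0.02]]
wrist_force: [14.8, 0.1, 13.9]
finger_gap: 0.0098
```

Run:
```python
from h import *
s=state();print(s["t"],s["tool_pos"],s["wrist_force"],s["finger_gap"])
```

```text
17.15 [ 0.5487804  -0.26149799  0.1825817 ] [14.75824483  0.05369916 13.85063106] 0.009802227780734338
```

carry_out([
  [0,0.06,-0.12,0,-1],
  [0,0.12,-0.24,0,-1],
  [0,0.2,-0.47,0,-1],
  [0,0.27,-0.58,0,-1],
  [0,0.34,-0.69,0,-1],
  [0,0.41,-0.79,0,-1],
  [0,0.49,-0.88,0,-1],
  [0,0.58,-0.97,0,-1],
  [0,0.67,-1.05,0,-1],
  [0,0.77,-1.12,0,-1],
  [0,0.88,-1.18,0,-1],
  [0,0.98,-1.22,0,-1],
])

```text
t: 18.65
tool_pos: [0.4945, -0.2619, 0.1401]
orientation: [[0.0, 0.004, 1.0], [-1.0, -0.003, 0.0], [0.003, -1.0, 0.004]]
wrist_force: [-6.4, -0.8, 13.5]
finger_gap: 0.0097
```

carry_out([
  [0,0.1,-0.03,0,-1],
  [0,0.2,-0.05,0,-1],
  [0,0.3,-0.06,0,-1],
  [0,0.3,-0.06,0,-1],
])

```text
t: 19.15
tool_pos: [0.4944, -0.2623, 0.1382]
orientation: [[0.001, 0.014, 1.0], [-1.0, -0.008, 0.001], [0.008, -1.0, 0.014]]
wrist_force: [-13.6, 9.0, 48.5]
finger_gap: 0.0097
```

Run:
```python
from h import *
s=state();print(s["t"],s["tool_pos"],s["wrist_force"],s["finger_gap"])
```

```text
19.15 [ 0.49437403 -0.26228371  0.13822008] [-13.61152613   9.03949607  48.49910648] 0.009682361284647091
```

Force has climbed to 48 N with the TCP back at its starting position, so the pot is at the upright stop. Releasing and going back above the bar to check.

carry_out([
  [0,-0.3,0.03,0,-1],
  [0,-0.3,0.03,0,1],
  [0,-0.3,0.03,0,1],
  [0,-0.3,0.03,0,1],
  [0,-0.3,0.03,0,1],
  [0,-1.5,0,0,1],
  [0,-3,0,0,1],
  [0,-4,0,0,1],
  [0,-4,0,0,1],
  [0,-4,0,0,1],
], grip_force=60)

```text
t: 20.4
tool_pos: [0.4914, -0.2609, 0.2824]
orientation: [[0.001, -0.001, 1.0], [-1.0, 0.001, 0.001], [-0.001, -1.0, -0.001]]
wrist_force: [-0.6, 0.6, -0.3]
finger_gap: 0.0856
```

Run:
```python
from h import *
s=state();print(s["t"],s["tool_pos"],s["orientation"].round(4) if hasattr(s["orientation"],'round') else s["orientation"],s["wrist_force"])
c=cam("wrist");g=c["image"].max(2)
p=proj(c,[.493,-.2575,.153])[0];print("pred",p,proj(c,[.548,-.146,.247]))
x,y=p.astype(int)
m=(g[y-60:y+60,x-25:x+25]<45).astype(np.uint8);k,l,st,ce=cv2.connectedComponentsWithStats(m);print(st[1:],ce[1:]+[x-25,y-60])
cv2.imwrite("pics/w3.png",c["image"])
```

```text
20.4 [ 0.49143252 -0.26087682  0.28243188] [[ 8.0e-04 -1.1e-03  1.0e+00]
 [-1.0e+00  7.0e-04  8.0e-04]
 [-7.0e-04 -1.0e+00 -1.1e-03]] [-0.64944801  0.55284533 -0.32643933]
pred [321.68108222 191.00847133] [[424.89213179  30.96018871]]
[[ 48   0   2   4   7]
 [ 21  24  11  72 786]] [[344.57142857 132.28571429]
 [322.01145038 190.23409669]]
```

View pics/w3.png

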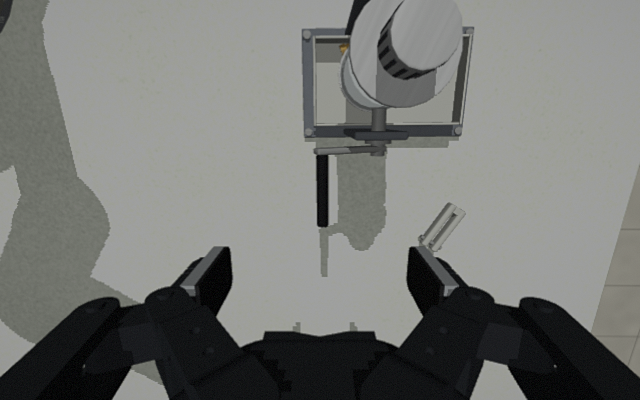

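The picture matches the pre-tip one: the bar is at (322,190), predicted at (321.7,191), and the raised knob is at (425,33). A nut is visible in the tray at (344,47). Going back to the knob.

carry_out([
  [-0.8,-0.3,0.4,-2,1],
  [-1.6,-0.3,0.8,-4,1],
  [-2.4,-0.3,1.2,-6,1],
  [-2.87,-0.3,1.4,-8,1],
  [-2.87,-0.3,1.4,-10,1],
  [-2.87,-0.3,1.4,-12,1],
  [-2.87,-0.3,1.4,-12.5,1],
  [-2.87,-0.3,1.4,-12.5,1],
  [-2.87,-0.3,1.4,-12.5,1],
])

```text
t: 21.58
tool_pos: [0.5472, -0.1461, 0.2943]
orientation: [[0.887, -0.002, 0.462], [-0.462, 0.001, 0.887], [-0.002, -1.0, -0.0]]
wrist_force: [0.3, 0.5, -0.9]
finger_gap: 0.0856
```

carry_out([
  [0,0.9,0,0,1],
  [0,1.87,0,0,1],
  [0,1.87,0,0,1],
  [0,1.87,0,0,-1],
  [0,1.87,0,0,-1],
  [0,1.87,0,0,-1],
  [0,1.87,0,0,-1],
  [0,1.87,0,0,-1],
  [0,1.87,0,0,-1],
  [0,1.87,0,0,-1],
])

```text
t: 22.82
tool_pos: [0.5482, -0.1461, 0.2231]
orientation: [[0.887, 0.004, 0.461], [-0.461, -0.001, 0.887], [0.004, -1.0, 0.001]]
wrist_force: [0.5, 2.0, 6.4]
finger_gap: 0.0384
```

carry_out([
  [0,0.02,0,1,-1],
  [0,0.05,0,2.5,-1],
  [0,0.079,0,4,-1],
  [0,0.108,0,5.5,-1],
  [0,0.137,0,7,-1],
  [0,0.167,0,8.5,-1],
  [0,0.196,0,10,-1],
  [0,0.226,0,11.5,-1],
  [0,0.255,0,13,-1],
  [0,0.285,0,14.5,-1],
  [0,0.295,0,15,-1],
  [0,0.295,0,15,-1],
])

```text
t: 24.32
tool_pos: [0.5486, -0.1455, 0.2114]
orientation: [[-0.215, 0.005, 0.977], [-0.977, 0.0, -0.215], [-0.001, -1.0, 0.005]]
wrist_force: [2.3, 2.5, 6.1]
finger_gap: 0.038
```

Run:
```python
from h import *
s=state();print(s["t"],s["tool_pos"],s["moment"],s["wrist_force"],s["joint_positions"],s["finger_gap"])
```

```text
24.325 [ 0.54861872 -0.14548914  0.21135166] [ 0.4144118  -0.19793775 -0.16786559] [2.28803853 2.46220631 6.13038268] [-3.20088421e-01 -3.84433032e-03  1.36358703e+00  1.57064784e-03
  1.77728034e+00 -1.02711385e-01] 0.0380432932803789
```

carry_out([
  [0,0.03,0,1.5,-1],
  [0,0.06,0,3,-1],
  [0,0.088,0,4.5,-1],
  [0,0.118,0,6,-1],
  [0,0.147,0,7.5,-1],
  [0,0.177,0,9,-1],
  [0,0.206,0,10.5,-1],
  [0,0.236,0,12,-1],
  [0,0.265,0,13.5,-1],
  [0,0.295,0,15,-1],
  [0,0.313,0,16,-1],
  [0,0.32,0,16.5,-1],
])

```text
t: 25.82
tool_pos: [0.5496, -0.1467, 0.1988]
orientation: [[-0.996, 0.007, -0.086], [0.086, -0.002, -0.996], [-0.008, -1.0, 0.002]]
wrist_force: [6.6, -2.5, 5.5]
finger_gap: 0.0383
```

carry_out([
  [0,0,0,0.6,-1],
  [0,0,0,1.2,-1],
  [0,0,0,1.2,-1],
  [0,0,0,1.2,-1],
])

```text
t: 26.32
tool_pos: [0.5485, -0.1466, 0.1987]
orientation: [[-0.982, 0.005, -0.189], [0.189, -0.002, -0.982], [-0.005, -1.0, 0.001]]
wrist_force: [1.4, -1.3, 6.0]
finger_gap: 0.0382
```

Run:
```python
from h import *
s=state();print(s["t"],s["tool_pos"],s["moment"],s["wrist_force"],s["joint_positions"],s["finger_gap"])
```

```text
26.325 [ 0.54853206 -0.14660367  0.19871722] [-0.21640446 -0.06983963  0.68713453] [ 1.37885718 -1.30518924  6.00317714] [-3.20811867e-01 -4.66026329e-03  1.38670006e+00 -4.51974092e-04
  1.75441752e+00  1.44002025e+00] 0.038248027936263036
```

carry_out([
  [0,0,0,0.6,-1],
  [0,0,0,1,-1],
  [0,0,0,1,-1],
])

```text
t: 26.7
tool_pos: [0.5473, -0.1462, 0.1986]
orientation: [[-0.962, 0.002, -0.274], [0.274, -0.001, -0.962], [-0.002, -1.0, 0.001]]
wrist_force: [-3.1, -0.6, 8.3]
finger_gap: 0.0383
```

Run:
```python
from h import *
s=state();print(s["t"],s["tool_pos"],s["moment"],s["orientation"])
```

```text
26.7 [ 0.54734018 -0.14618134  0.19864587] [0.08212168 0.8215348  0.96179179] [[-9.61826829e-01  1.70308294e-03 -2.73653524e-01]
 [ 2.73651958e-01 -1.09764306e-03 -9.61828156e-01]
 [-1.93844702e-03 -9.99997947e-01  5.89690561e-04]]
```

Moment is 0.96 N m and the knob is slipping in the fingers, so the cap is at its lower stop. Releasing and rising for a check.

carry_out([
  [0,0,0,0,1],
  [0,0,0,0,1],
  [0,0,0,0,1],
  [0,0,0,0,1],
  [0,-1,0,-0.6,1],
  [0,-2,0,-1.7,1],
  [0,-2.8,0,-1.7,1],
  [0,-2.8,0,-1.7,1],
  [0,-2.8,0,-1.7,1],
])

```text
t: 27.82
tool_pos: [0.5474, -0.1461, 0.3069]
orientation: [[-0.992, -0.001, -0.13], [0.13, 0.0, -0.992], [0.001, -1.0, -0.0]]
wrist_force: [-0.7, 0.1, -0.8]
finger_gap: 0.0854
```

Run:
```python
from h import *
s=state();print(s["t"],s["tool_pos"],s["wrist_force"])
w=cam("wrist");a=cam("scene")["image"]
print(proj(w,[[.548,-.146,.223],[.493,-.2575,.153]]))
o=np.zeros((480,800,3),np.uint8)
o[:400,:400]=w["image"][0:250,180:430].repeat(1,0) if 0 else cv2.resize(w["image"][0:250,150:400],(400,400))
o[:400,400:]=cv2.resize(a[120:260,210:350],(400,400),interpolation=cv2.INTER_CUBIC)
cv2.imwrite("pics/end.png",o)
```

```text
27.825 [ 0.54739527 -0.14611064  0.3068562 ] [-0.73578611  0.06020951 -0.75517561]
[[319.54610757 205.24083384]
 [429.08250394 222.96428814]]
```

View pics/end.png

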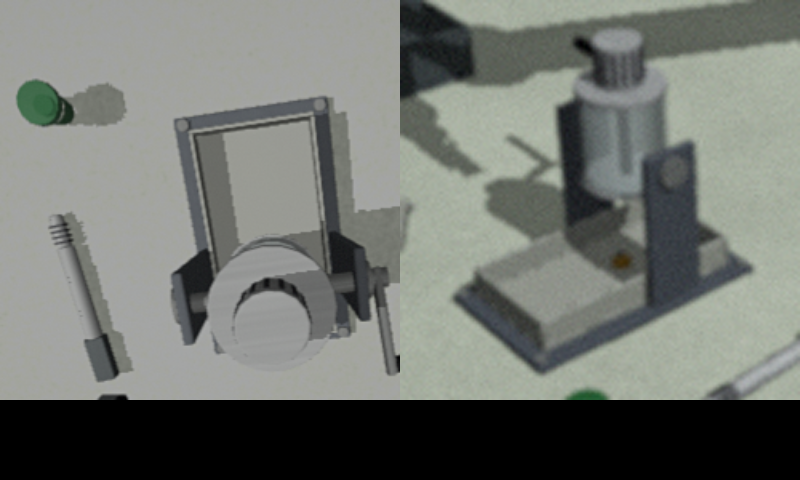

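The cap sits on the rim with the pot upright and the knob at (320,205) as predicted. A nut is in the tray at (622,262) of the composite, and the pot shows no brass. The probe and stopper have not moved. Handing in.

```bash
python3 -c "
from bench import sign_off;print(sign_off())"
```

```text
the job is handed in; nothing more can be done
None
```

The job was done in the order asked and handed in at about 28 s. I unscrewed the cap to its upper stop, tipped the pot so both nuts fell out, swung it upright again and screwed the cap down.

**Cap:** the twisting moment rose to about 0.95 N m at both the upper and lower stops, with the fingers turning past the 155° of travel. The last picture shows the cap on the rim.

**Pot:** the force at the tipped stop reached 36 N and at the upright stop 48 N. Afterwards the crank bar was within 1 px of its first position.

**Nuts:** both are in the tray, but no single picture shows both. One was seen at about (0.559, -0.148) in the scene view, the other at about (0.525, -0.106) in the top view. The final scene view shows one nut, with no brass left in the pot.

**Bystanders:** the probe and stopper are unmoved in the last picture. The clamp was outside that crop and was last seen in place just after the pot came upright. The gripper was open and clear of everything at hand-in.

No check failed. The closest readings to a limit were the 36 N and 48 N above. They came through the fingers on the bar (the 40 N limit is for the arm and gripper body) and stayed well under the 120 N wrist limit.

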